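# Slide the specimen stage to its index stop

## Robot

A 7-joint arm with a two-finger parallel gripper is mounted at the origin on a cart in front of the work surface, level with it; the furniture and walls round the work are solid. World frame = base frame: x ahead of the robot, y to its left, z up, the work surface at z = 0. Lengths are in m, angles in degrees, forces in N, time in s.
With the tool pointing down it reaches from about 0.425 to 0.875 m from the base axis. Payload 4.7 kg.
Tool frame: the origin (TCP) lies midway between the tips of the shut fingers; the grasp point (between the pads) lies 19 mm behind it (env.grip_depth is the distance from the TCP to the grasp point, in m); z points along the fingers, y is the line along which they close (so a half turn about z gives the same grasp; the last joint's range is limited). The gripper opens to 87 mm and grips with 3 to 60 N. Pads are 19 mm wide; open, the fingers measure 117 mm over their backs; the gripper's body (75 mm by 190 mm) begins 51 mm behind the grasp point.
Start: joints at [71.797, 18.392, -4.016, 83.108, 1.295, 78.541, -3.26], TCP at [0.212, -0.615, 0.223] pointing down, gripper open.
Joint ranges: [-163.93, 163.93], [-17.29, 119.83], [-79.2, 71.16], [3.27, 140.29], [-89.18, 269.18], [5.43, 117.66], [-154.24, 154.24]. Speed limits (degrees/s): [147.25, 147.25, 180, 180, 180, 180, 180].

## Interface

Orientations are given as [roll, pitch, yaw] about the fixed x, y, z axes, in that order (R = Rz(yaw) Ry(pitch) Rx(roll)).
In Python, from cell import get_obs, optics, env, nets gives the robot as it stands.
- The arm moves only by the shell command python3 -m creep 'ROWS' [FORCE]. ROWS is JSON, a list of rows, each an object of numbers: "wx", "wy", "wz": the turn, a rotation vector about the tool's x, y, z in degrees; "tx", "ty", "tz": the shift along the tool's x, y, z in mm; "gripper": the opening, from -1 (shut) to 1 (fully open). A call has 1 to 5 rows; each row is the pose to reach, as a shift and turn from the pose commanded when the call began, along the tool's axes at that moment; what a row does not reach only later rows make up. A row lasts 1/12 s, in which the tool goes at most 41.7 mm and 7.16 degrees, less where a joint would pass 70% of its speed; a pose out of reach is approached as far as the arm can. A call with a gripper value outside its range is refused whole. The fingers move at their own pace and stop on an object; FORCE is the grip in N (left out, the last holds). Time passes only in rows, so rows that repeat a pose let the fingers close. It gives the time, the measured TCP pose, the force, the opening and the grip force at its end, in the units of the state.
- get_obs(): the state, without advancing time (a new reading comes with each control period).
- optics.read_camera(name): name is "scene" or "top" or "wrist"; returns (picture, depth): 400x640x3 uint8, red, green, blue; 400x640 float32, m along the optical axis (not along the pixel's ray), 0 where there is no reading.
- optics.camera_info(name): a dict with "fovy" (degrees; the focal length in pixels is half the picture's height over the tangent of half this angle, whatever the lens; pixels are square), "cx", "cy" (the principal point, pixels), "R" (3x3) and "t" (3): a world point X has camera coordinates R X + t; the wrist camera has in their place "tool_from_camera" (4x4, takes a point from camera to tool coordinates, whose origin is the TCP and whose axes are the flange's). Camera axes: x right, y down, z forward; pixel columns grow to the right and rows downward; lengths in m; the calibration is good to about 2 mm. A picture is of the moment at which its call begins: read the wrist's pose just before it. camera_info takes no time and is no camera call.
- env.sign_off(): hands the job in; it is judged then, once.
Trained networks look in the newest picture that a camera, given by its name, has taken for a name from the list of things; names that differ only in an ending like _2 or _b are one class to them, and where a whole thing is asked for, a point or a joint stands for the part that bears it (a point fixed in the world has none). Each returns a list of dicts, best first, with "confidence" (0 to 1); they miss things now and then, are a little off and sometimes report something else, mostly with a low value. They report only what shows in the picture. A call takes as long as a camera call. They do not tell look-alikes from the thing itself.
- nets.look_for(query, camera): "point" ([x, y, z] in m, in world coordinates, good to about 4 mm: the middle of the surface that is visible of it).
- nets.place_of(query, camera): "point" ([x, y, z] in m, in world coordinates, good to about 4 mm: a listed point, or the origin of a listed thing).
The state is a dict: "time_s": time; "qpos": joint angles; "joint_velocities": joint speeds; "effort": joint torques, N m; "tool_pos": TCP position; "tool_rot": TCP orientation; "force": force on the tool from outside, world axes, zero at the start; "wrist_torque": the same for the moment, N m; "grip_width": finger opening in m; "grasp_force": force on a finger pad.
Only numpy, scipy, OpenCV 4.12 (cv2) and the standard library are available. Lean on these libraries where they do the work, as an engineer would, in place of code of your own. Each camera call takes 0.05 s, during which the arm holds its last target. There are 200 camera calls.

## Task

Bring the potsherd to its photo position: with the closed fingertips press down the sprung brake pad in the middle of the stage, and while it is down push the stage along its rail, up against the stop that has the long pointed index arm, not the plain one. Then let the pad come up again so that the brake holds the stage there. Do not force the stage while it is braked, do not touch the sherd, which must ride along in its tray, and leave the eraser and the folding loupe in front of the rail where they are.

Things in the scene. Friction and masses are not known exactly. Their poses are not given: they have to be found in the camera images.
- rail: Aluminium slide rail 390 mm long, 62 wide, 24 high, screwed to the desk; it never moves during a run. Origin: centre of its underside, on the desk. Its y axis runs along the rail (the stage's way), its x axis points across it to the far side, z up.
- stage (a joint): Position in m of the grey stage along the rail, + towards the rail's y axis, 0 at the start of every run with the pad over the rail's origin. The stage is a block 60 mm (across) x 90 mm (along), top 40 mm above the desk, carrying a white tray on its far side. With the brake freed it slides with about 1 to 2 N; braked it holds against a sideways push of about 15 N.
- brake_pad (a joint): How far the brake pad is pressed, in m: within 1 mm of 0 when up (brake on), 0.005 fully down. The spring takes 6 N to start and 10 N fully down; the brake drags until about 0.0015 and is quite free from 0.002 on. Springs up by itself when let go.
- pad_top (a point): Centre of the upper face of the black rubber brake pad in the middle of the stage; the point moves with the pad, 53 mm above the desk when up. The pad is 40 mm across the rail and 60 mm along it; at its two ends along the rail stand ribs 6 mm thick and 5 mm higher than its face, 48 mm apart inside, against which a fingertip can push. It frees the brake wherever it is pressed.
- tray_floor (a point): Centre of the floor of the white tray that is part of the stage, 76 mm to the far side of the pad's centre, 32 mm above the desk. The tray is 84 x 84 mm outside with a rim 8 mm above its floor.
- index_stop: The stop to reach: dark steel block 56 mm across the rail, 18 mm along it, top 43 mm above the desk, with a dark index arm of 10 mm width that reaches to the far side and ends in a point 113 mm from the rail's middle. Fixed to the rail, on either side of the stage. Origin: on the desk plane under its middle on the rail's centre line; axes parallel to the rail's. The stage touches it when the pad's centre is 54 mm from this origin along the rail.
- plain_stop: The other stop: the same block without an index arm, on the other side of the stage; not to be used. Origin and axes as for the index stop.
- sherd: Flat dark-brown potsherd, 46 x 51 x 12 mm, lying loose in the tray. Origin: centre of its underside.
- eraser: Eraser in a card sleeve, 20 x 42 x 12 mm, lying loose on the desk in front of the rail; a bystander. Origin: centre of its underside.
- loupe: Folded hand loupe, 30 x 50 x 14 mm, lying loose on the desk in front of the rail; a bystander. Origin: centre of its underside.
There are look-alikes about, which are no part of the job. Leave any pink or purple look-alike of the sherd alone.

How it is judged (in metres and radians):
On the way, in this order (a step that is already met when the one before it is completed fails the run):
1. the brake pad is pressed while the stage still stands where it was (value of joint brake_pad above 0.0015 m and value of joint stage between -0.006 and 0.006 m and contact force between the fingers and brake_pad above 1 N), for 0.1 s.
2. the stage touches the index stop, the pad still pressed (y of pad_top in the frame of index_stop between -0.0565 and 0.0565 m and value of joint brake_pad above 0.001 m), for 0.1 s.
At the end, for the whole second after the job is handed in: The stage stands against the index stop (within 2.5 mm), the brake pad is up again (within 0.5 mm), and the sherd lies at rest in its tray, within 25 mm of the tray's centre and not propped more than 6 mm off its floor (y of pad_top in the frame of index_stop between -0.0565 and 0.0565 m and horizontal distance between sherd and tray_floor below 0.025 m and z of sherd in the frame of tray_floor below 0.006 m and value of joint brake_pad below 0.0005 m and velocity of joint stage between -0.003 and 0.003 m/s and linear speed of sherd below 0.01 m/s); the robot touches nothing.
It fails at once if the sherd is touched (contact force between the fingers and sherd above 0.3 N).
It fails at once if the sherd is lifted or leaves the tray (z of sherd in the frame of tray_floor above 0.012 m or horizontal distance between sherd and tray_floor above 0.04 m).
It fails at once if the stage is forced along while its brake is on (value of joint brake_pad below 0.0003 m and (velocity of joint stage above 0.03 m/s or velocity of joint stage below -0.03 m/s)).
It fails at once if the eraser or the loupe is displaced by more than 20 mm or lifted (distance of any of eraser, loupe from where it was at the start of the episode above 0.02 m or height (world z) of any of eraser, loupe above 0.012 m).
It also fails if it takes over 38 s, if anything falls off the work surface, if the arm or the gripper's body presses on something with over 40 N, if the wrist force passes 120 N, or if a joint passes its speed limit or range.

## Working session

There is one attempt and no reset: what is moved stays moved. The work goes in short steps, Python scripts to look and compute and a shell command to move; the robot and the scene stay as the last step left them, time stands still between calls to the robot, and variables do not carry over. Pictures are saved under pics/ and viewed, at most 10 in all, crops included, and the job is handed in when it is done.

```bash
mkdir -p pics; python3 - <<'E'
from cell import get_obs, optics, env, nets
import cv2
s=get_obs();print(s['time_s'],s['tool_pos'],s['tool_rot'],s['force'],s['grip_width'])
for c in ("top","scene"):
    p,d=optics.read_camera(c);cv2.imwrite(f"pics/{c}0.png",p[:,:,::-1])
    for q in ("pad_top","index_stop","plain_stop","tray_floor","sherd","rail","eraser","loupe"):
        print(c,q,[([round(v,3) for v in r["point"]],round(r["confidence"],2)) for r in nets.place_of(q,c)][:3])
print(get_obs()['time_s'])
E
```

```text
0.0 [ 0.21149028 -0.61405578  0.22147821] [-1.79892961e+02  6.01051859e-03  1.90123256e+01] [-0.54794277  0.15658149  0.33886545] 0.08691268941092296
top pad_top [([0.53, 0.071, 0.056], 0.68)]
top index_stop [([0.535, -0.081, -0.001], 0.58)]
top plain_stop [([0.529, 0.208, -0.0], 0.77)]
top tray_floor [([0.604, 0.071, 0.03], 0.95)]
top sherd [([0.611, 0.074, 0.03], 0.93), ([0.64, 0.187, -0.0], 0.93), ([0.705, -0.099, 0.0], 0.57)]
top rail [([0.53, 0.071, -0.0], 0.91)]
top eraser [([0.444, 0.165, -0.002], 0.77)]
top loupe [([0.434, -0.004, -0.003], 0.59), ([0.528, 0.211, 0.002], 0.32)]
scene pad_top [([0.528, 0.073, 0.052], 0.91)]
scene index_stop [([0.529, -0.078, -0.001], 0.71)]
scene plain_stop [([0.528, 0.211, 0.006], 0.89)]
scene tray_floor [([0.601, 0.068, 0.027], 0.95)]
scene sherd [([0.609, 0.073, 0.033], 0.74), ([0.637, 0.188, -0.001], 0.68), ([0.705, -0.101, -0.003], 0.53)]
scene rail [([0.534, 0.071, 0.002], 0.7)]
scene eraser [([0.443, 0.161, -0.0], 0.76), ([0.528, 0.07, 0.049], 0.61), ([0.53, 0.212, 0.001], 0.33)]
scene loupe [([0.434, -0.008, -0.001], 0.98)]
0.9
```

View pics/top0.png

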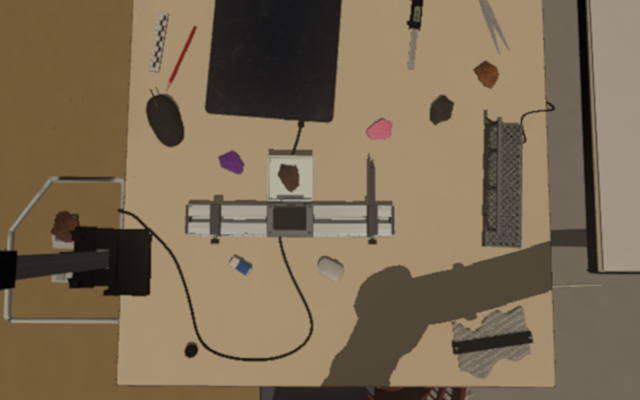

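View pics/scene0.png

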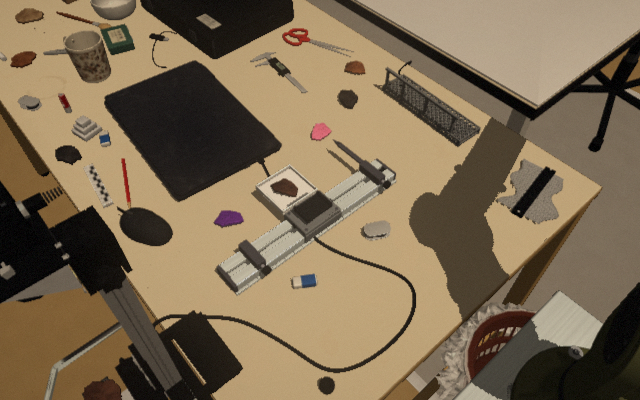

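The top view shows the stage and pad at (291,218), with the sherd in its tray at (289,177). The index stop with its pointed arm is on the right at (372,195), which is the -y side. The plain stop is on the left at (216,218).

Possible mix-ups:
- **Stops:** plain (216,218) or index (372,218). I choose the right one, because it has the arm with its point at (371,155).
- **Sherds:** purple (232,161), pink (380,129) and brown ones on the desk (486,74). The right one is at (289,177), in the tray.
- **Bystanders:** eraser (240,265) and loupe (331,268).

Next I'll take a close crop and measure the rail geometry.

```bash
python3 - <<'E'
from cell import optics
import cv2, numpy as np
p,d=optics.read_camera("top");i=optics.camera_info("top")
f=200/np.tan(np.radians(i["fovy"]/2));v,u=np.mgrid[:400,:640]
P=np.stack([(u-i["cx"])/f*d,(v-i["cy"])/f*d,d],-1);W=(P-i["t"])@np.asarray(i["R"])
def box(name,m):
    q=W[m];r=cv2.minAreaRect(q[:,:2].astype(np.float32)*1000);print(name,len(q),r,q[:,2].mean())
reg=(v>195)&(v<245)&(u>180)&(u<400)&(d>0)
z=W[...,2]
box("rail",reg&(z>.015)&(v>203)&(v<235))
box("pad",reg&(z>.046)&(abs(u-291)<28))
box("index",reg&(z>.035)&(abs(u-372)<14)&(v>200)&(v<236))
box("plain",reg&(z>.035)&(abs(u-216)<14)&(v>200))
print("arm tip",W[153:170:4,371])
cv2.imwrite("pics/crop.png",cv2.resize(p[140:280,170:410,::-1],None,fx=3.2,fy=3.2,interpolation=cv2.INTER_CUBIC))
E
```

```text
rail 5364 ((528.2112426757812, 70.65503692626953), (55.2691650390625, 389.4989929199219), 0.4772394001483917) 0.03133981702393794
pad 762 ((527.5533447265625, 70.9274673461914), (39.892539978027344, 59.321311950683594), 0.4384676218032837) 0.05298415592421921
index 323 ((531.2793579101562, -80.5546875), (62.34843444824219, 17.021059036254883), 0.08039576560258865) 0.041155535450998634
plain 364 ((518.6656494140625, 206.8897247314453), (71.20870971679688, 18.6202392578125), 1.738777995109558) 0.041187698067415075
arm tip [[ 0.65934604 -0.08386417 -0.00193029]
 [ 0.65147797 -0.08384002 -0.00188455]
 [ 0.64367157 -0.08385667 -0.00213705]
 [ 0.62902262 -0.07791081  0.04123664]
 [ 0.62180322 -0.0781165   0.0396071 ]]
```

View pics/crop.png

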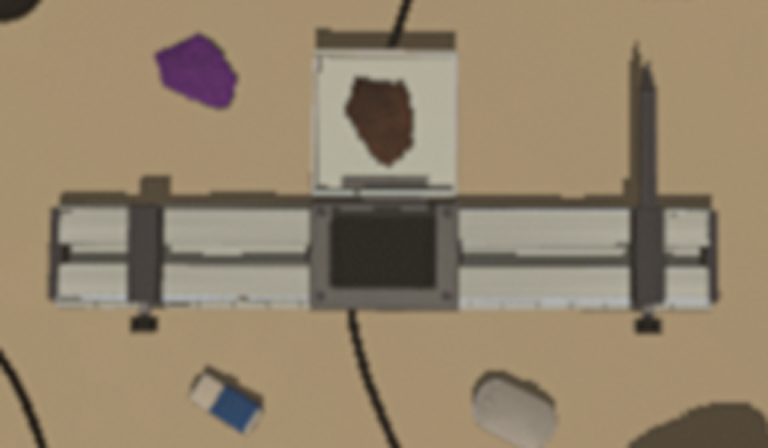

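The crop confirms it. The arm with the point is on the right-hand (-y) stop, and the rail is at about 0.4°. The pad is at (0.528, 0.071) with its top at 53 mm. The index stop is at y=-0.0805, so the stage has to travel about 97 mm in -y. I'm moving off now.

```bash
python3 -m creep '[{"tx":270,"ty":-171,"tz":-30,"wz":-36,"gripper":-1},{"tx":270,"ty":-171,"tz":-30,"wz":-36,"gripper":-1},{"tx":270,"ty":-171,"tz":-30,"wz":-36,"gripper":-1},{"tx":270,"ty":-171,"tz":-30,"wz":-36,"gripper":-1},{"tx":270,"ty":-171,"tz":-30,"wz":-36,"gripper":-1}]' 20
cat > h.py <<'E'
import sys,numpy as np
from scipy.spatial.transform import Rotation as R
from cell import get_obs
s=get_obs();A=R.from_euler('xyz',s['tool_rot'],degrees=True)
t=np.array([float(a) for a in sys.argv[1:4]]);B=R.from_euler('xyz',[180,0,float(sys.argv[4])],degrees=True)
print(s['time_s'],s['tool_pos'].round(4),s['tool_rot'].round(2),s['force'].round(1),s['grip_width'].round(4))
print('shift mm',(A.inv().apply(t-s['tool_pos'])*1000).round(1),'turn',(A.inv()*B).as_rotvec(degrees=True).round(2))
E
python3 h.py 0.528 0.071 0.15 90.4
```

```text
validation failed for argument at $[0]...
Traceback (most recent call last):
  File "h.py", line 6, in <module>
    print(s['time_s'],s['tool_pos'].round(4),s['tool_rot'].round(2),s['force'].round(1),s['grip_width'].round(4))
                                                                                        ^^^^^^^^^^^^^^^^^^^^^
AttributeError: 'float' object has no attribute 'round'
```

```bash
sed -i "s/s\['grip_width'\].round(4)/round(s['grip_width'],4)/" h.py
python3 -m creep '[{"wx":0,"wy":0,"wz":-36,"tx":270,"ty":-171,"tz":-30,"gripper":-1},{"wx":0,"wy":0,"wz":-36,"tx":270,"ty":-171,"tz":-30,"gripper":-1},{"wx":0,"wy":0,"wz":-36,"tx":270,"ty":-171,"tz":-30,"gripper":-1},{"wx":0,"wy":0,"wz":-36,"tx":270,"ty":-171,"tz":-30,"gripper":-1},{"wx":0,"wy":0,"wz":-36,"tx":270,"ty":-171,"tz":-30,"gripper":-1}]' 20
python3 h.py 0.528 0.071 0.15 90.4
```

```text
time_s: 1.37
tool_pos: [0.3422, -0.4509, 0.2424]
tool_rot: [180.0, 0.0, 55.2]
force: [1.4, -0.6, 0.6]
grip_width: 0.0614
grasp_force: 0.0
1.3667 [ 0.3422 -0.4509  0.2424] [1.7997e+02 2.0000e-02 5.5160e+01] [ 1.4 -0.6  0.6] 0.0614
shift mm [ 534.5 -145.7   92.1] turn [ 2.000e-02  3.000e-02 -3.524e+01]
```

```bash
python3 -m creep '[{"wx":0,"wy":0,"wz":-35,"tx":535,"ty":-146,"tz":40,"gripper":-1},{"wx":0,"wy":0,"wz":-35,"tx":535,"ty":-146,"tz":40,"gripper":-1},{"wx":0,"wy":0,"wz":-35,"tx":535,"ty":-146,"tz":40,"gripper":-1},{"wx":0,"wy":0,"wz":-35,"tx":535,"ty":-146,"tz":40,"gripper":-1},{"wx":0,"wy":0,"wz":-35,"tx":535,"ty":-146,"tz":40,"gripper":-1}]'
python3 h.py 0.528 0.071 0.15 90.4
```

```text
time_s: 1.78
tool_pos: [0.4124, -0.2553, 0.2272]
tool_rot: [180.0, 0.1, 90.2]
force: [1.0, 0.2, -0.2]
grip_width: 0.0282
grasp_force: 0.0
1.7833 [ 0.4124 -0.2553  0.2272] [1.7998e+02 6.0000e-02 9.0160e+01] [ 1.   0.2 -0.2] 0.0282
shift mm [326.1 116.5  76.9] turn [ 0.02  0.06 -0.24]
```

```bash
python3 -m creep '[{"wx":0,"wy":0,"wz":0,"tx":326,"ty":116,"tz":50,"gripper":-1},{"wx":0,"wy":0,"wz":0,"tx":326,"ty":116,"tz":50,"gripper":-1},{"wx":0,"wy":0,"wz":0,"tx":326,"ty":116,"tz":50,"gripper":-1},{"wx":0,"wy":0,"wz":0,"tx":326,"ty":116,"tz":50,"gripper":-1},{"wx":0,"wy":0,"wz":0,"tx":326,"ty":116,"tz":50,"gripper":-1}]'
python3 h.py 0.528 0.071 0.15 90.4
```

```text
time_s: 2.2
tool_pos: [0.4821, -0.0613, 0.1974]
tool_rot: [179.9, 0.1, 89.8]
force: [1.0, -0.4, -0.1]
grip_width: 0.0016
grasp_force: 0.0
2.2 [ 0.4821 -0.0613  0.1974] [1.7994e+02 7.0000e-02 8.9810e+01] [ 1.  -0.4 -0.1] 0.0016
shift mm [132.5  45.4  47.3] turn [ 0.06  0.07 -0.59]
```

```bash
python3 -m creep '[{"wx":0,"wy":0,"wz":0,"tx":130,"ty":45,"tz":80,"gripper":-1},{"wx":0,"wy":0,"wz":0,"tx":130,"ty":45,"tz":80,"gripper":-1},{"wx":0,"wy":0,"wz":0,"tx":130,"ty":45,"tz":80,"gripper":-1},{"wx":0,"wy":0,"wz":0,"tx":130,"ty":45,"tz":80,"gripper":-1},{"wx":0,"wy":0,"wz":0,"tx":130,"ty":45,"tz":80,"gripper":-1}]'
python3 -m creep '[{"wx":0,"wy":0,"wz":0,"tx":0,"ty":0,"tz":0,"gripper":-1},{"wx":0,"wy":0,"wz":0,"tx":0,"ty":0,"tz":0,"gripper":-1}]' >/dev/null
python3 h.py 0.528 0.068 0.06 90.4
python3 - <<'E'
from cell import optics
import cv2
p,_=optics.read_camera("top");q,_=optics.read_camera("wrist")
cv2.imwrite("pics/w1.png",q[:,:,::-1])
E
```

```text
time_s: 2.62
tool_pos: [0.5256, 0.0742, 0.1143]
tool_rot: [-179.8, -0.3, 90.3]
force: [-0.8, 0.3, -0.1]
grip_width: 0.0005
grasp_force: 0.0
2.7833 [0.5272 0.066  0.1173] [-1.7999e+02  4.0000e-02  8.9810e+01] [ 0.8 -1.3 -0.5] 0.0006
shift mm [ 2.   0.8 57.3] turn [-0.01  0.04 -0.59]
```

View pics/w1.png

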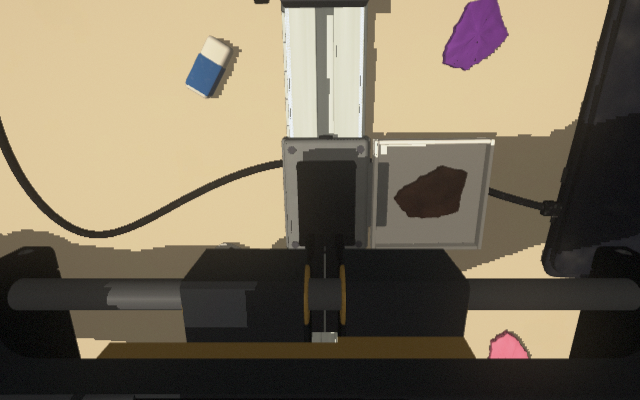

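The wrist view shows the shut fingertips at (325,245), between the ribs of the black pad and well clear of the sherd at (430,192). Now I'll come down to just above the pad.

```bash
python3 -m creep '[{"wx":0,"wy":0,"wz":0,"tx":2,"ty":1,"tz":25,"gripper":-1},{"wx":0,"wy":0,"wz":0,"tx":2,"ty":1,"tz":45,"gripper":-1},{"wx":0,"wy":0,"wz":0,"tx":2,"ty":1,"tz":57,"gripper":-1},{"wx":0,"wy":0,"wz":0,"tx":2,"ty":1,"tz":57,"gripper":-1},{"wx":0,"wy":0,"wz":0,"tx":2,"ty":1,"tz":57,"gripper":-1}]'
python3 h.py 0.528 0.068 0.05 90.4
```

```text
time_s: 3.3
tool_pos: [0.5282, 0.0678, 0.0605]
tool_rot: [-180.0, 0.0, 89.7]
force: [1.2, 0.7, 0.8]
grip_width: 0.0002
grasp_force: 0.0
3.3 [0.5282 0.0678 0.0605] [-1.7999e+02  2.0000e-02  8.9740e+01] [1.2 0.7 0.8] 0.0002
shift mm [ 0.2 -0.2 10.5] turn [-0.01  0.02 -0.66]
```

```bash
python3 -m creep '[{"wx":0,"wy":0,"wz":0,"tx":0,"ty":0,"tz":4,"gripper":-1},{"wx":0,"wy":0,"wz":0,"tx":0,"ty":0,"tz":7,"gripper":-1},{"wx":0,"wy":0,"wz":0,"tx":0,"ty":0,"tz":9.5,"gripper":-1},{"wx":0,"wy":0,"wz":0,"tx":0,"ty":0,"tz":11,"gripper":-1},{"wx":0,"wy":0,"wz":0,"tx":0,"ty":0,"tz":11,"gripper":-1}]'
python3 -m creep '[{"wx":0,"wy":0,"wz":0,"tx":0,"ty":0,"tz":0,"gripper":-1},{"wx":0,"wy":0,"wz":0,"tx":0,"ty":0,"tz":0,"gripper":-1}]'
```

```text
time_s: 3.72
tool_pos: [0.5292, 0.0685, 0.0504]
tool_rot: [179.9, 0.0, 89.8]
force: [-1.1, -1.0, 7.1]
grip_width: 0.0004
grasp_force: 3.8
time_s: 3.88
tool_pos: [0.5292, 0.0685, 0.0507]
tool_rot: [179.9, 0.1, 89.8]
force: [-1.3, -0.4, 7.1]
grip_width: 0.0004
grasp_force: 3.7
```

```bash
python3 -m creep '[{"wx":0,"wy":0,"wz":0,"tx":0,"ty":0,"tz":1.5,"gripper":-1},{"wx":0,"wy":0,"wz":0,"tx":0,"ty":0,"tz":3,"gripper":-1},{"wx":0,"wy":0,"wz":0,"tx":0,"ty":0,"tz":3,"gripper":-1},{"wx":0,"wy":0,"wz":0,"tx":0,"ty":0,"tz":3,"gripper":-1},{"wx":0,"wy":0,"wz":0,"tx":0,"ty":0,"tz":3,"gripper":-1}]'
```

```text
time_s: 4.3
tool_pos: [0.5293, 0.0688, 0.0483]
tool_rot: [179.9, 0.1, 89.8]
force: [-2.5, -1.0, 12.2]
grip_width: 0.0009
grasp_force: 6.1
```

```bash
python3 -m creep '[{"wx":0,"wy":0,"wz":0,"tx":-2,"ty":0,"tz":0,"gripper":-1},{"wx":0,"wy":0,"wz":0,"tx":-5,"ty":0,"tz":0,"gripper":-1},{"wx":0,"wy":0,"wz":0,"tx":-8,"ty":0,"tz":0,"gripper":-1},{"wx":0,"wy":0,"wz":0,"tx":-12,"ty":0,"tz":0,"gripper":-1},{"wx":0,"wy":0,"wz":0,"tx":-16,"ty":0,"tz":0,"gripper":-1}]'
python3 -m creep '[{"wx":0,"wy":0,"wz":0,"tx":-4,"ty":0,"tz":0,"gripper":-1},{"wx":0,"wy":0,"wz":0,"tx":-8,"ty":0,"tz":0,"gripper":-1},{"wx":0,"wy":0,"wz":0,"tx":-12,"ty":0,"tz":0,"gripper":-1},{"wx":0,"wy":0,"wz":0,"tx":-16,"ty":0,"tz":0,"gripper":-1},{"wx":0,"wy":0,"wz":0,"tx":-20,"ty":0,"tz":0,"gripper":-1}]'
python3 - <<'E'
from cell import nets,optics
optics.read_camera("scene")
for q in ("pad_top","tray_floor","sherd"):print(q,[r["point"] for r in nets.place_of(q,"scene")][:1])
E
```

```text
time_s: 4.72
tool_pos: [0.5294, 0.0538, 0.0484]
tool_rot: [179.9, -0.0, 89.9]
force: [-2.3, 1.5, 11.7]
grip_width: 0.0004
grasp_force: 5.6
time_s: 5.13
tool_pos: [0.5295, 0.0336, 0.0483]
tool_rot: [179.8, -0.0, 89.9]
force: [-1.6, 1.4, 11.6]
grip_width: 0.0004
grasp_force: 5.5
pad_top [[0.5265, 0.0352, 0.0474]]
tray_floor [[0.6019, 0.0368, 0.0287]]
sherd [[0.6082, 0.0384, 0.0318]]
```

The stage is riding along at y≈0.036, with the pad fully down.

```bash
python3 -m creep '[{"wx":0,"wy":0,"wz":0,"tx":-4,"ty":0,"tz":0,"gripper":-1},{"wx":0,"wy":0,"wz":0,"tx":-8,"ty":0,"tz":0,"gripper":-1},{"wx":0,"wy":0,"wz":0,"tx":-12,"ty":0,"tz":0,"gripper":-1},{"wx":0,"wy":0,"wz":0,"tx":-16,"ty":0,"tz":0,"gripper":-1},{"wx":0,"wy":0,"wz":0,"tx":-20,"ty":0,"tz":0,"gripper":-1}]'
python3 -m creep '[{"wx":0,"wy":0,"wz":0,"tx":-4,"ty":0,"tz":0,"gripper":-1},{"wx":0,"wy":0,"wz":0,"tx":-8,"ty":0,"tz":0,"gripper":-1},{"wx":0,"wy":0,"wz":0,"tx":-12,"ty":0,"tz":0,"gripper":-1},{"wx":0,"wy":0,"wz":0,"tx":-16,"ty":0,"tz":0,"gripper":-1},{"wx":0,"wy":0,"wz":0,"tx":-20,"ty":0,"tz":0,"gripper":-1}]'
python3 -m creep '[{"wx":0,"wy":0,"wz":0,"tx":-3,"ty":0,"tz":0,"gripper":-1},{"wx":0,"wy":0,"wz":0,"tx":-6,"ty":0,"tz":0,"gripper":-1},{"wx":0,"wy":0,"wz":0,"tx":-9,"ty":0,"tz":0,"gripper":-1},{"wx":0,"wy":0,"wz":0,"tx":-12,"ty":0,"tz":0,"gripper":-1},{"wx":0,"wy":0,"wz":0,"tx":-15,"ty":0,"tz":0,"gripper":-1}]'
```

```text
time_s: 5.75
tool_pos: [0.5296, 0.0135, 0.0484]
tool_rot: [179.8, -0.0, 89.9]
force: [-3.3, 0.2, 11.1]
grip_width: 0.0005
grasp_force: 5.3
time_s: 6.17
tool_pos: [0.5297, -0.0066, 0.0484]
tool_rot: [179.8, 0.0, 89.9]
force: [-1.1, 1.2, 10.4]
grip_width: 0.0003
grasp_force: 5.1
time_s: 6.58
tool_pos: [0.5298, -0.0217, 0.0484]
tool_rot: [179.8, 0.0, 89.8]
force: [-1.4, 1.2, 10.9]
grip_width: 0.0002
grasp_force: 4.9
```

```bash
python3 -m creep '[{"wx":0,"wy":0,"wz":0,"tx":-2,"ty":0,"tz":0,"gripper":-1},{"wx":0,"wy":0,"wz":0,"tx":-4,"ty":0,"tz":0,"gripper":-1},{"wx":0,"wy":0,"wz":0,"tx":-6,"ty":0,"tz":0,"gripper":-1},{"wx":0,"wy":0,"wz":0,"tx":-8,"ty":0,"tz":0,"gripper":-1},{"wx":0,"wy":0,"wz":0,"tx":-10,"ty":0,"tz":0,"gripper":-1}]'
python3 -m creep '[{"wx":0,"wy":0,"wz":0,"tx":-1,"ty":0,"tz":0,"gripper":-1},{"wx":0,"wy":0,"wz":0,"tx":-2,"ty":0,"tz":0,"gripper":-1},{"wx":0,"wy":0,"wz":0,"tx":-3,"ty":0,"tz":0,"gripper":-1},{"wx":0,"wy":0,"wz":0,"tx":-4,"ty":0,"tz":0,"gripper":-1},{"wx":0,"wy":0,"wz":0,"tx":-4,"ty":0,"tz":0,"gripper":-1}]'
python3 - <<'E'
from cell import nets,optics
for c in("scene","top"):
  optics.read_camera(c)
  for q in ("pad_top","index_stop","sherd","tray_floor"):print(q,[r["point"] for r in nets.place_of(q,c)][:1])
E
```

```text
time_s: 7.0
tool_pos: [0.5298, -0.0299, 0.0484]
tool_rot: [179.8, -0.1, 89.9]
force: [-0.7, 6.4, 10.0]
grip_width: 0.0006
grasp_force: 4.7
time_s: 7.42
tool_pos: [0.53, -0.0329, 0.0484]
tool_rot: [179.8, -0.2, 89.9]
force: [-0.1, 6.1, 9.0]
grip_width: 0.0003
grasp_force: 4.6
pad_top [[0.5284, -0.0285, 0.0477]]
index_stop [[0.4446, 0.1617, -0.0012]]
sherd [[0.6097, -0.0226, 0.0313]]
tray_floor [[0.6032, -0.0284, 0.029]]
pad_top []
index_stop []
sherd [[0.6405, 0.1902, -0.0013]]
tray_floor [[0.6073, -0.027, 0.0269]]
```

The sideways force rose to 6 N at the expected spot, and the pad is at y≈-0.027, so the stage is against the stop. I'll lift straight up.

```bash
python3 -m creep '[{"wx":0,"wy":0,"wz":0,"tx":0,"ty":0,"tz":-2,"gripper":-1},{"wx":0,"wy":0,"wz":0,"tx":0,"ty":0,"tz":-4,"gripper":-1},{"wx":0,"wy":0,"wz":0,"tx":0,"ty":0,"tz":-6,"gripper":-1},{"wx":0,"wy":0,"wz":0,"tx":0,"ty":0,"tz":-9,"gripper":-1},{"wx":0,"wy":0,"wz":0,"tx":0,"ty":0,"tz":-14,"gripper":-1}]'
python3 -m creep '[{"wx":0,"wy":0,"wz":0,"tx":0,"ty":0,"tz":-20,"gripper":-1},{"wx":0,"wy":0,"wz":0,"tx":0,"ty":0,"tz":-50,"gripper":-1},{"wx":0,"wy":0,"wz":0,"tx":0,"ty":0,"tz":-85,"gripper":-1},{"wx":0,"wy":0,"wz":0,"tx":0,"ty":0,"tz":-120,"gripper":-1},{"wx":0,"wy":0,"wz":0,"tx":0,"ty":0,"tz":-120,"gripper":-1}]'
python3 - <<'E'
from cell import nets,optics
import cv2
p,d=optics.read_camera("scene")
for q in ("pad_top","index_stop","sherd","tray_floor","eraser","loupe"):print(q,[r["point"] for r in nets.place_of(q,"scene")][:1])
cv2.imwrite("pics/s2.png",cv2.resize(p[100:300,180:440,::-1],None,fx=3,fy=3,interpolation=cv2.INTER_CUBIC))
E
```

```text
time_s: 8.33
tool_pos: [0.5272, -0.0367, 0.06]
tool_rot: [-179.9, 0.0, 89.8]
force: [-0.3, -0.4, 0.3]
grip_width: 0.0005
grasp_force: 0.0
time_s: 8.75
tool_pos: [0.5318, -0.0367, 0.1872]
tool_rot: [179.4, 0.2, 89.8]
force: [0.3, 0.4, 0.5]
grip_width: 0.0004
grasp_force: 0.0
pad_top [[0.5292, -0.0289, 0.049]]
index_stop [[0.526, -0.0771, 0.0009]]
sherd [[0.707, -0.0965, -0.0002]]
tray_floor [[0.6024, -0.0256, 0.0282]]
eraser [[0.4446, 0.1605, -0.0002]]
loupe [[0.4297, -0.0064, 0.0008]]
```

View pics/s2.png

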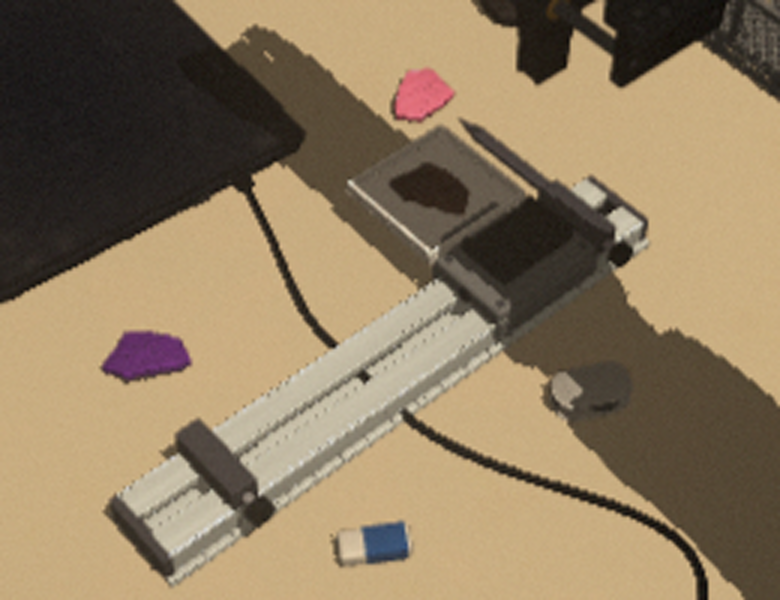

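The stage (510,260) looks flush against the arm-bearing stop (590,220). The sherd (430,187) is in the tray, and the eraser and loupe haven't moved. I'll do one depth check before handing in.

```bash
python3 - <<'E'
from cell import optics,get_obs
import cv2, numpy as np
p,d=optics.read_camera("scene");i=optics.camera_info("scene")
f=200/np.tan(np.radians(i["fovy"]/2));v,u=np.mgrid[:400,:640]
W=(np.stack([(u-i["cx"])/f*d,(v-i["cy"])/f*d,d],-1)-i["t"])@np.asarray(i["R"])
x,y,z=W[...,0],W[...,1],W[...,2]
m=(d>0)&(abs(x-.528)<.035)&(abs(y+.027)<.05)&(z>.048)&(z<.065)
r=cv2.minAreaRect(W[m][:,:2].astype(np.float32)*1000);print(m.sum(),r)
c=m&(abs(y+.027)<.02)&(abs(x-.528)<.015);print("pad z",np.median(z[c]))
b=(d>0)&(abs(x-.528)<.02)&(z>.036)&(z<.047)&(y<-.04)&(y>-.11);print("stop/stage y",np.percentile(y[b],[1,50,99]))
print(get_obs()['force'])
E
```

```text
579 ((529.6114501953125, -33.33273696899414), (80.00232696533203, 41.63869857788086), 89.80207061767578)
pad z 0.05428529221353265
stop/stage y [-0.08633975 -0.07301008 -0.04025063]
[-0.26614357 -0.89323163  0.26940209]
```

```bash
python3 -c "
from cell import env
print(env.sign_off())"
```

```text
the job is handed in; nothing more can be done
None
```

I pushed the stage up against the index stop with the pad held down, then let the pad come up so the brake holds it. The sherd is still in its tray, the eraser and loupe are where they were, and the job is handed in; no verdict came back. The evidence for contact is the 6 N sideways force at the expected spot plus the last picture. The final depth reading was too smeared to confirm the 2.5 mm gap.

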